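Close two fuel-cell stacks with their insulating and end plates

TASK

Two small fuel-cell stacks, a long one and a short one, wait on their guide-post fixtures with the copper collector on top. Close both: on each stack lay the white insulating plate of its own size and over that the aluminium end plate of its own size, fittings upward, each plate fitted over the two guide posts and lying flat on the one below. Set the plates down rather than dropping them, and leave the graphite plate, the torque screwdriver and the bottle where they are.

Things in the scene. Friction and masses are not known exactly. Their poses are not given: they have to be found in the camera images.
- fixture_long: Long stack's fixture, fixed: steel base 170 x 105 mm with a part-built black stack 120 (x) x 60 (y) mm, copper collector on top (its tab sticks out at one end). Origin: centre of underside, on the bench; z up. Collector top: 46 mm up, centred. Two guide posts, 10 mm thick, at x = +-54, y = 0, top at 78 mm (last 10 mm tapers to 3). Insulating plate's underside belongs at 46 mm, end plate's at 54.
- insulator_long: Insulating plate of the long stack, loose: thin white plastic, 120 x 60 x 8 mm, four round port holes, about 80 g. A notch 18 wide, 15 deep in each short end goes round a post with 4 mm play; a half turn fits too. Origin: centre of underside; x lengthwise, z up. Lies flat on the bench; grip across its 60 mm width at mid-length.
- endplate_long: End plate of the long stack, loose: aluminium, 120 x 60 x 14 mm, four brass hose fittings 19 mm tall on top at x = +-34, y = +-16; about 300 g. A notch 18 wide, 15 deep in each short end goes round a post with 4 mm play; a half turn fits too. Origin: centre of underside; x lengthwise, z up. Lies flat on the bench; grip across its 60 mm width at mid-length.
- fixture_short: Short stack's fixture, fixed: steel base 130 x 95 mm with a part-built black stack 80 (x) x 50 (y) mm, copper collector on top (its tab sticks out at one end). Origin: centre of underside, on the bench; z up. Collector top: 46 mm up, centred. Two guide posts, 10 mm thick, at x = +-34, y = 0, top at 78 mm (last 10 mm tapers to 3). Insulating plate's underside belongs at 46 mm, end plate's at 54.
- insulator_short: Insulating plate of the short stack, loose: thin white plastic, 80 x 50 x 8 mm, four round port holes, about 45 g. A notch 18 wide, 15 deep in each short end goes round a post with 4 mm play; a half turn fits too. Origin: centre of underside; x lengthwise, z up. Lies flat on the bench; grip across its 50 mm width at mid-length.
- endplate_short: End plate of the short stack, loose: aluminium, 80 x 50 x 14 mm, four brass hose fittings 19 mm tall on top at x = +-14, y = +-11; about 170 g. A notch 18 wide, 15 deep in each short end goes round a post with 4 mm play; a half turn fits too. Origin: centre of underside; x lengthwise, z up. Lies flat on the bench; grip across its 50 mm width at mid-length.
- bipolar_plate: Bystander: a loose black graphite bipolar plate, 140 x 60 x 5 mm, with a copper-brown ribbed field and three ports at each end, no notches. Origin: centre of its underside; x along its length.
- torque_driver: Bystander: a torque screwdriver, 200 mm long with a blue handle, lying loose on the bench. Origin: underside, near its middle; x from the handle to the tip.
- cleaner_bottle: Bystander: a white cleaner bottle with a blue cap, 56 mm across, 130 mm tall, standing loose. Origin: centre of its underside.
Mind the look-alikes: they are no part of the job. What is shaped like the insulator_long but blue or green is not meant.

How it is judged:
By the outcome, as a careful person would: the job done as asked, in the order asked, and still so for the second after the job is handed in, with the robot touching nothing.
It also fails if it takes over 106 s, if anything falls off the work surface, if the arm or the gripper's body presses on something with over 40 N, if the wrist force passes 120 N, or if a joint passes its speed limit or range.

ROBOT

A 6-joint arm with a two-finger parallel gripper is mounted at the origin on the work surface. World frame = base frame: x ahead of the robot, y to its left, z up, the work surface at z = 0. Lengths are in mm, angles in rad, forces in N, time in s.
With the tool pointing down it reaches from about 375 to 975 mm from the base axis. Payload 3.8 kg.
Tool frame: the origin (TCP) lies midway between the tips of the shut fingers; the grasp point (between the pads) lies 19 mm behind it; z points along the fingers, y is the line along which they close (so a half turn about z gives the same grasp; the last joint's range is limited). The gripper opens to 88 mm and grips with 3 to 60 N. Pads are 18 mm wide; open, the fingers measure 123 mm over their backs; the gripper's body (75 mm by 187 mm) begins 45 mm behind the grasp point.
Start: joints at [-1.153, 0.264, 1.604, -0, 1.274, -0.037], TCP at [296.51, -606.383, 238.706] pointing down, gripper open.
Joint ranges: [-2.63, 2.63], [-0.94, 2.18], [0.31, 2.57], [-1.31, 4.45], [0, 2.66], [-2.55, 2.55]. Speed limits (rad/s): [2.57, 2.57, 3.14, 3.14, 3.14, 3.14].

INTERFACE

Orientations are given as a unit quaternion [w, x, y, z].
In Python, from plant import arm, eyes gives the robot as it stands.
- The arm moves only by the tool send_rows, never from a script. Its argument "targets" is one flat list of numbers, 7 for each row, row after row: the turn, a rotation vector about the tool's x, y, z in fractions of the full range, 1 being 180 degrees, then the shift along the tool's x, y, z in fractions of the full range, 1 being 0.8 m, then the opening, from -1 (shut) to 1 (fully open). In form: [rx, ry, rz, dx, dy, dz, claw, rx, ry, rz, dx, dy, dz, claw, ...]. A call has 1 to 10 rows; each row is the pose to reach, as a shift and turn from the pose commanded when the call began, along the tool's axes at that moment; what a row does not reach only later rows make up. A row lasts 1/10 s, in which the tool goes at most 50 mm and 8.59 degrees, less where a joint would pass 70% of its speed; a pose out of reach is approached as far as the arm can. Shift and turn numbers lie between -1 and 1, and a call with a number outside is refused. A call with a gripper value outside its range is refused whole. The fingers move at their own pace and stop on an object; "force" is the grip in N (left out, the last holds). Time passes only in rows, so rows that repeat a pose let the fingers close. It gives the time, the measured TCP pose, the force, the opening and the grip force at its end, in the units of the state.
- arm.get_obs(): the state, without advancing time (a new reading comes with each control period).
- eyes.camera(name): name is "scene" or "top" or "wrist"; returns the picture (420x560x3 uint8, red, green, blue); there is no depth.
- eyes.camera_info(name): a dict with "fx", "fy", "cx", "cy" (pixels), "dist" ([k1, k2, p1, p2, k3] as OpenCV has them; the pictures are not rectified), "R" (3x3) and "t" (3): a world point X has camera coordinates R X + t. Camera axes: x right, y down, z forward; pixel columns grow to the right and rows downward; lengths in mm; the calibration is good to about 2 mm. A picture is of the moment at which its call begins: read the wrist's pose just before it. camera_info takes no time and is no camera call; for the wrist camera it gives the pose at the moment of the call.
- arm.sign_off(): hands the job in; it is judged then, once.
The state is a dict: "time_s": time; "joint_positions": joint angles; "qd": joint speeds; "effort": joint torques, N m; "tool_pos": TCP position; "ee_rot": TCP orientation; "ft_force": force on the tool from outside, world axes, zero at the start; "torque": the same for the moment, N m; "finger_gap": finger opening in mm; "finger_force": force on a finger pad.
Only numpy, scipy, OpenCV 4.12 (cv2) and the standard library are available. Lean on these libraries where they do the work, as an engineer would, in place of code of your own. Each camera call takes 0.05 s, during which the arm holds its last target. There are 200 camera calls.

## Working session

There is one attempt and no reset: what is moved stays moved. The work goes in short steps, Python scripts to look and compute and a tool call to move; the robot and the scene stay as the last step left them, time stands still between calls to the robot, and variables do not carry over. Pictures are saved under pics/ and viewed, at most 14 in all, crops included, and the job is handed in when it is done.

Besides the shell and the picture viewer there is one more tool, called after "Call:" in YAML: its name, and indented under it one key for each argument. send_rows: Moves the arm, as the interface text tells. Its arguments: {"type":"object","properties":{"targets":{"type":"array"},"force":{"type":"number"}},"required":["targets"]}

```bash
ls; mkdir -p pics; python3 - <<'E'
from plant import arm,eyes
import cv2,numpy as np
for n in ("top","scene"):
    im=eyes.camera(n); cv2.imwrite(f"pics/{n}0.png",im[:,:,::-1])
    i=eyes.camera_info(n); print(n,{k:np.round(v,3).tolist() for k,v in i.items() if k!='name'})
o=arm.get_obs(); print(o)
E
```

```text
pics
top {'fx': 389.809, 'fy': 389.809, 'cx': 285.914, 'cy': 213.753, 'dist': [0.026, 0.0, 0.0, 0.0, 0.0], 'R': [[0.026, -0.999, -0.03], [-0.998, -0.024, -0.053], [0.052, 0.031, -0.998]], 't': [-78.335, 470.49, 1103.524]}
scene {'fx': 451.75, 'fy': 451.75, 'cx': 274.203, 'cy': 212.06, 'dist': [-0.043, 0.0, 0.0, 0.0, 0.0], 'R': [[-0.896, 0.444, -0.003], [0.313, 0.628, -0.713], [-0.314, -0.64, -0.702]], 't': [481.444, -77.332, 1672.538]}
{'time_s': 0.1, 'joint_positions': array([-1.15289765e+00,  2.64651138e-01,  1.60519083e+00,  1.89018222e-05,
        1.27371736e+00, -3.69024444e-02]), 'qd': array([ 0.00044341, -0.00433091, -0.00207346,  0.00035789,  0.00080206,
        0.0003691 ]), 'effort': array([-4.66645474e-05, -5.03618932e+01, -3.58071649e+01,  7.30804377e-02,
        2.33863428e-02, -6.20446303e-05]), 'tool_pos': array([ 296.26484063, -605.81198029,  237.55566419]), 'ee_rot': array([-9.67258343e-04,  9.74255874e-01,  2.25442955e-01, -1.77322007e-04]), 'ft_force': array([0.22542765, 0.30571659, 0.35833577]), 'torque': array([-0.000764  , -0.04678681, -0.03737749]), 'finger_force': 0.0, 'finger_gap': 88.1573478656157}
```

View pics/top0.png

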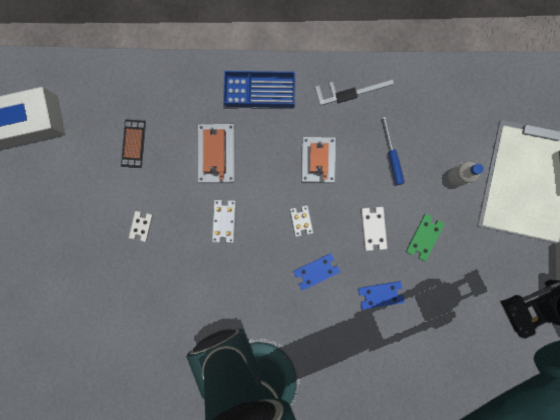

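View pics/scene0.png

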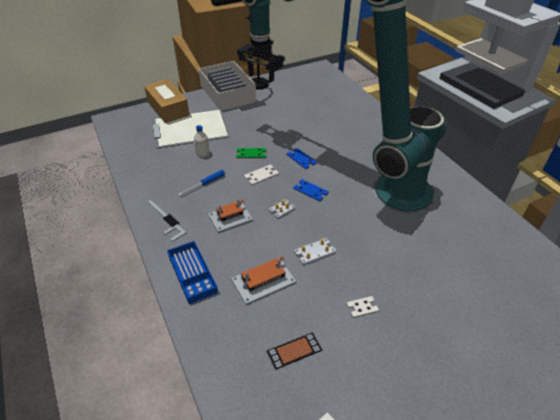

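```bash
cat > h.py <<'E'
from plant import arm,eyes
import cv2,numpy as np
from scipy.spatial.transform import Rotation as Ro
def rays(info,uv,z):
    K=np.array([[info['fx'],0,info['cx']],[0,info['fy'],info['cy']],[0,0,1]])
    n=cv2.undistortPoints(np.float64(uv).reshape(-1,1,2),K,np.float64(info['dist'])).reshape(-1,2)
    R,t=np.array(info['R']),np.array(info['t'])
    c=-R.T@t; d=np.c_[n,np.ones(len(n))]@R
    return c+d*((z-c[2])/d[:,2])[:,None]
def toolR():
    q=arm.get_obs()['ee_rot']; return Ro.from_quat(q[[1,2,3,0]])
def rel(p,yaw):
    """shift (m, tool axes) and turn (deg) so TCP is at p, pointing down, tool y at world angle yaw (deg, mod 180)"""
    o=arm.get_obs(); R=toolR(); M=R.as_matrix()
    best=None
    for y in (yaw,yaw+180):
        a=np.radians(y); Y=np.array([np.cos(a),np.sin(a),0]); Z=np.array([0,0,-1.])
        T=Ro.from_matrix(np.c_[np.cross(Y,Z),Y,Z]); v=(R.inv()*T).as_rotvec(degrees=True)
        if best is None or np.linalg.norm(v)<np.linalg.norm(best): best=v
    return np.round(best,2),np.round(M.T@(np.array(p)-o['tool_pos'])/1000,4)
def rect(info,cnt,z):
    w=rays(info,cnt.reshape(-1,2),z)[:,:2].astype(np.float32)
    (c,s,_)=(r:=cv2.minAreaRect(w)); b=cv2.boxPoints(r)
    e=b[1]-b[0],b[2]-b[1]; l=max(e,key=np.linalg.norm)
    return np.round(c,1),np.round(sorted(s),1),round(float(np.degrees(np.arctan2(l[1],l[0]))%180),1)
def white(im,lo=140):
    hsv=cv2.cvtColor(im,cv2.COLOR_RGB2HSV)
    return ((hsv[...,2]>lo)&(hsv[...,1]<60)).astype(np.uint8)*255
def cnts(m,a):
    return [c for c in cv2.findContours(m,cv2.RETR_EXTERNAL,cv2.CHAIN_APPROX_NONE)[0] if cv2.contourArea(c)>a]
E
python3 - <<'E'
from h import *
im=cv2.imread("pics/top0.png")[:,:,::-1].copy(); info=eyes.camera_info("top")
for c in cnts(white(im),150):
    x,y,w,h=cv2.boundingRect(c)
    print("white",(x+w//2,y+h//2),*rect(info,c,10))
hsv=cv2.cvtColor(im,cv2.COLOR_RGB2HSV)
m=((hsv[...,0]<15)&(hsv[...,1]>110)&(hsv[...,2]>120)).astype(np.uint8)*255
for c in cnts(m,150):
    x,y,w,h=cv2.boundingRect(c); print("copper",(x+w//2,y+h//2),*rect(info,c,46))
w=eyes.camera_info("wrist");R=toolR().as_matrix();p=arm.get_obs()['tool_pos']
C=-w['R'].T@w['t']; print(w['fx'],w['cx'],w['cy'],w['dist'],"cam in tool",R.T@(C-p),"axis",R.T@w['R'].T)
print(R)
cv2.imwrite("pics/crop1.png",cv2.resize(im[100:320,110:460][:,:,::-1],None,fx=2.28,fy=2.28,interpolation=cv2.INTER_CUBIC))
E
```

```text
white (140, 226) [427.6 353.9] [51.5 82.1] 168.6
white (375, 228) [ 437.7 -318. ] [ 62.6 122.5] 6.0
white (302, 221) [ 454.1 -111.3] [52.5 82.9] 13.0
white (224, 221) [447.5 112.8] [ 63.5 122.5] 179.2
white (319, 159) [ 632.5 -156. ] [ 94.8 127.7] 1.2
white (521, 183) [ 582.4 -747.1] [212.  305.5] 168.7
white (216, 153) [645.5 142.5] [102.2 167.6] 1.8
white (25, 113) [751.  715.1] [126.2 150.2] 104.2
copper (319, 159) [ 625.3 -154.4] [47.2 84.1] 1.0
copper (214, 154) [633.6 140. ] [ 53.7 136.4] 1.9
349.0211349313409 279.29100356129817 203.52247849655768 [-0.04802101  0.          0.          0.          0.        ] cam in tool [  72.12761121   -1.94523502 -145.97461753] axis [[ 5.31660245e-04 -9.59281118e-01 -2.82452571e-01]
 [ 9.99999851e-01  4.75486658e-04  2.67424696e-04]
 [-1.22233032e-04 -2.82452671e-01  9.59281228e-01]]
[[ 8.98350885e-01  4.39277903e-01 -7.81637172e-04]
 [ 4.39278589e-01 -8.98349077e-01  1.80476225e-03]
 [ 9.06091441e-05 -1.96466624e-03 -9.99998066e-01]]
```

View pics/crop1.png

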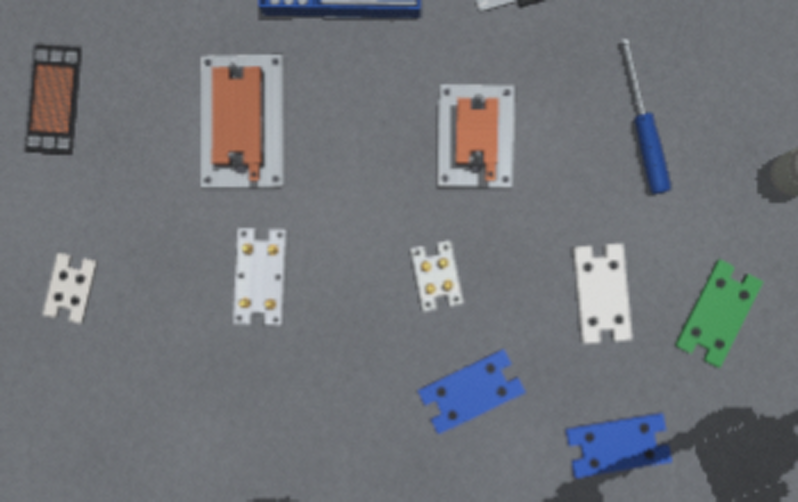

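Blue (317,271), (381,295) and green (426,237) look like insulator_long (374,228, white, 122×62 measured, so that is the one). insulator_short is at (140,226), endplate_long at (223,221, brass fittings, 122×63) and endplate_short at (301,221, 83×52). The fixtures are at (215,153) and (319,159). Graphite plate (133,144), torque screwdriver and bottle stay put. The close crop confirms the choice.

```bash
python3 - <<'E'
from h import *
print(rel([640,-155,200],-90))
E
```

```text
(array([-1.100e-01,  2.000e-02,  2.606e+01]), array([ 0.5068, -0.2539,  0.0381]))
```

The manual's scale: shifts go in shares of 0.8 m and turns go in shares of 180 degrees. Converting my numbers, 0.507 m is 0.6338, -0.254 m is -0.3175, 26 degrees is 0.1444.

Call:
send_rows:
  targets: [0,0,0.1444,0.6338,-0.3175,0.0475,1,0,0,0.1444,0.6338,-0.3175,0.0475,1,0,0,0.1444,0.6338,-0.3175,0.0475,1,0,0,0.1444,0.6338,-0.3175,0.0475,1,0,0,0.1444,0.6338,-0.3175,0.0475,1,0,0,0.1444,0.6338,-0.3175,0.0475,1,0,0,0.1444,0.6338,-0.3175,0.0475,1,0,0,0.1444,0.6338,-0.3175,0.0475,1,0,0,0.1444,0.6338,-0.3175,0.0475,1,0,0,0.1444,0.6338,-0.3175,0.0475,1]

```text
time_s: 1.1
tool_pos: [598.8, -208.9, 204.8]
ee_rot: [-0.0, 1.0, 0.001, -0.0]
ft_force: [0.8, -1.0, -0.6]
finger_gap: 88.0
finger_force: 0.0
```

Converted, 0.06 m is 0.075, -0.03 m is -0.0375.

Call:
send_rows:
  targets: [0,0,0,0.075,-0.0375,0.0063,1,0,0,0,0.075,-0.0375,0.0063,1,0,0,0,0.075,-0.0375,0.0063,1,0,0,0,0.075,-0.0375,0.0063,1]

```text
time_s: 1.5
tool_pos: [657.2, -181.2, 199.6]
ee_rot: [0.0, 1.0, 0.001, -0.001]
ft_force: [-0.8, -0.1, -0.4]
finger_gap: 88.1
finger_force: 0.0
```

```bash
python3 - <<'E'
from h import *
info=eyes.camera_info("wrist"); im=eyes.camera("wrist"); cv2.imwrite("pics/w_fs.png",im[:,:,::-1]); np.save("pics/w_fs.npy",info)
print(arm.get_obs()['tool_pos'])
hsv=cv2.cvtColor(im,cv2.COLOR_RGB2HSV)
m=((hsv[...,0]<15)&(hsv[...,1]>110)&(hsv[...,2]>100)).astype(np.uint8)*255
for c in cnts(m,300): print("cop",*rect(info,c,46),cv2.boundingRect(c))
for c in cnts(white(im,150),3000): print("wh",*rect(info,c,10),cv2.boundingRect(c))
print("to long",rel([655,145,200],-90))
E
```

```text
[ 656.89445182 -181.7538231   199.919401  ]
cop [ 619.2 -153.8] [ 50.1 100.8] 0.1 (221, 171, 58, 105)
wh [ 636.7 -190. ] [141.4 167. ] 21.8 (203, 139, 166, 142)
to long (array([0.01, 0.1 , 0.01]), array([-1.800e-03, -3.268e-01, -1.000e-04]))
```

View pics/w_fs.png

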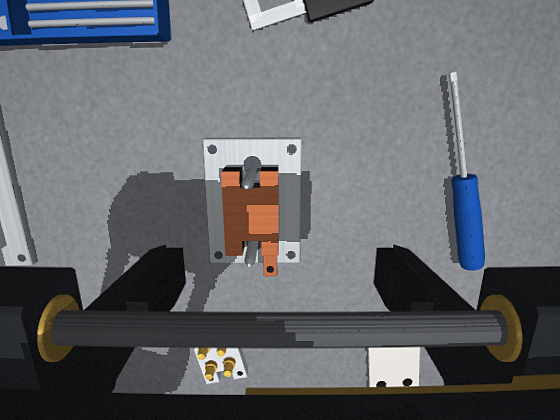

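Wrist view: short fixture base at (252,200), posts near (250,165) and (249,250), tab at (270,268). Next, the long fixture.

Converted, -0.325 m is -0.4063, -0.3 m is -0.375.

Call:
send_rows:
  targets: [0,0,0,0.0375,-0.0625,0,1,0,0,0,0.0375,-0.125,0,1,0,0,0,0.0375,-0.1875,0,1,0,0,0,0.0375,-0.25,0,1,0,0,0,0.0375,-0.3125,0,1,0,0,0,0.0375,-0.375,0,1,0,0,0,0.0375,-0.4063,0,1,0,0,0,0.0375,-0.4063,0,1,0,0,0,0.0375,-0.4063,0,1]

```text
time_s: 2.45
tool_pos: [687.3, 143.0, 200.7]
ee_rot: [0.0, 1.0, 0.0, -0.0]
ft_force: [-0.3, -0.1, 0.2]
finger_gap: 88.0
finger_force: 0.0
```

```bash
python3 - <<'E'
from h import *
info=eyes.camera_info("wrist"); im=eyes.camera("wrist"); np.save("pics/w_fl.npy",info)
cv2.imwrite("pics/w_fl.png",im[:,:,::-1])
print(arm.get_obs()['tool_pos'])
hsv=cv2.cvtColor(im,cv2.COLOR_RGB2HSV)
m=((hsv[...,0]<15)&(hsv[...,1]>110)&(hsv[...,2]>100)).astype(np.uint8)*255
for c in cnts(m,300): print("cop",*rect(info,c,46),cv2.boundingRect(c))
a=cv2.imread("pics/w_fs.png")[130:290,190:320]; b=im[120:320,190:350,::-1]
A=cv2.resize(a,None,fx=3,fy=3,interpolation=cv2.INTER_CUBIC);B=cv2.resize(b,None,fx=2.5,fy=2.5,interpolation=cv2.INTER_CUBIC)
H=max(A.shape[0],B.shape[0]); c=np.zeros((H,A.shape[1]+B.shape[1],3),np.uint8); c[:A.shape[0],:A.shape[1]]=A; c[:B.shape[0],A.shape[1]:]=B
cv2.imwrite("pics/crop2.png",c); print(c.shape)
E
```

```text
[687.47413023 142.23282179 200.63440009]
cop [632.2 143.6] [ 59.8 141.4] 1.6 (244, 167, 69, 142)
cop [677.6 360.4] [41.1 74.7] 177.3 (15, 154, 54, 81)
(500, 790, 3)
```

View pics/crop2.png

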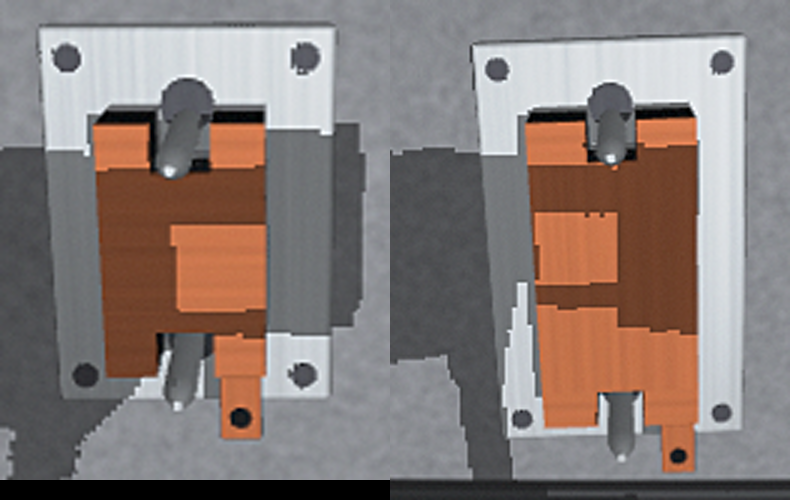

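Left: short fixture with tips at pixel (246.7,186.7) and (249.3,265). Right: long fixture with tips at (278.8,182.8) and (282.8,302.4). The copper corners are clear in both.

```bash
python3 - <<'E'
from h import *
S=np.load("pics/w_fs.npy",allow_pickle=True).item();L=np.load("pics/w_fl.npy",allow_pickle=True).item()
s=lambda p:np.array(p)/3+[190,130]
l=lambda p:(np.array(p)-[390,0])/2.5+[190,120]
for n,I,f,t,c in (("S",S,s,[[170,170],[178,405]],[[94,124],[266,122],[107,377],[268,376]]),("L",L,l,[[612,157],[622,456]],[[528,120],[697,118],[545,428],[698,424]])):
    T=rays(I,f(t),78)[:,:2];C=rays(I,f(c),46)[:,:2]
    d=T[0]-T[1];print(n,"tips",T.round(1).tolist(),"dist",np.linalg.norm(d).round(1),"mid",T.mean(0).round(1),"ang",np.degrees(np.arctan2(d[1],d[0])).round(2))
    print("  copper",C.round(1).tolist(),"mid",C.mean(0).round(1))
print("to IL",rel([515,-318,160],-84))
E
```

```text
S tips [[663.4, -154.1], [595.3, -154.6]] dist 68.1 mid [ 629.4 -154.4] ang 0.45
  copper [[669.3, -129.3], [669.9, -179.3], [588.9, -129.6], [589.4, -180.0]] mid [ 629.4 -154.6]
L tips [[696.6, 144.6], [588.9, 141.0]] dist 107.7 mid [642.8 142.8] ang 1.93
  copper [[702.4, 174.0], [703.2, 115.0], [581.1, 170.6], [582.9, 111.1]] mid [642.4 142.7]
to IL (array([ 0.05,  0.01, -6.02]), array([-0.1723,  0.4602,  0.0411]))
```

Both fixtures check out: post distances 68.1 and 107.7 mm against the true 68 and 108, and the copper midpoints agree within 0.5 mm. Next, insulator_long.

Converted, 0.46 m is 0.575, -0.2 m is -0.25, -6 degrees is -0.0333.

Call:
send_rows:
  targets: [0,0,-0.0333,-0.25,0.575,0.05,1,0,0,-0.0333,-0.25,0.575,0.05,1,0,0,-0.0333,-0.25,0.575,0.05,1,0,0,-0.0333,-0.25,0.575,0.05,1,0,0,-0.0333,-0.25,0.575,0.05,1,0,0,-0.0333,-0.25,0.575,0.05,1,0,0,-0.0333,-0.25,0.575,0.05,1,0,0,-0.0333,-0.25,0.575,0.05,1,0,0,-0.0333,-0.25,0.575,0.05,1,0,0,-0.0333,-0.25,0.575,0.05,1]

```text
time_s: 3.5
tool_pos: [486.6, -316.7, 160.9]
ee_rot: [0.0, 0.999, 0.051, 0.0]
ft_force: [0.7, 0.1, 0.1]
finger_gap: 88.1
finger_force: 0.0
```

Call:
send_rows:
  targets: [0,0,0,0,0,0,1,0,0,0,0,0,0,1,0,0,0,0,0,0,1]

```text
time_s: 3.8
tool_pos: [488.9, -313.4, 160.8]
ee_rot: [-0.0, 0.999, 0.052, 0.0]
ft_force: [-0.4, 0.3, 0.2]
finger_gap: 87.9
finger_force: 0.0
```

```bash
cat >> h.py <<'E'
def look(name,z,amin=2000,lo=140):
    info=eyes.camera_info("wrist"); im=eyes.camera("wrist"); cv2.imwrite(f"pics/{name}.png",im[:,:,::-1])
    print("tcp",arm.get_obs()['tool_pos'].round(1))
    r=None
    for c in cnts(white(im,lo),amin):
        b=cv2.boundingRect(c)
        if b[1]+b[3]<318: print(*(r:=rect(info,c,z)),b)
    return r
E
python3 - <<'E'
from h import *
look("w_il",8)
print(rel([437.7,-318,60],-84))
E
```

```text
tcp [ 489.4 -312.8  160.8]
[ 499.5 -307.1] [274.8 493.1] 96.1 (0, 0, 539, 311)
[ 595.6 -184. ] [31.5 61.1] 0.2 (115, 0, 40, 82)
(array([-0.01, -0.01,  0.04]), array([-0.052 , -0.0002,  0.1008]))
```

View pics/w_il.png

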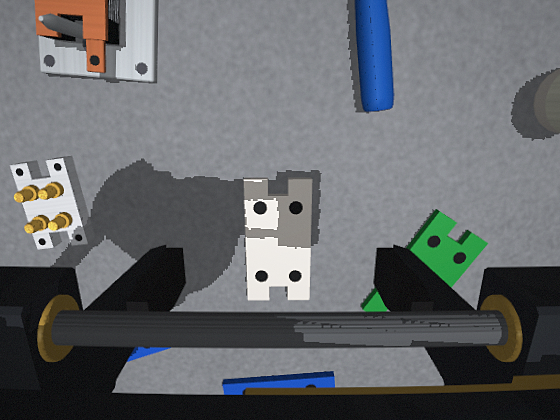

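Wrist view: insulator_long has corners near (245,179), (313,177), (248,300) and (311,299). Green at (430,250) and blue (280,385) are not wanted.

```bash
python3 - <<'E'
from h import *
info=eyes.camera_info("wrist")
C=rays(info,[[245,179],[313,177],[248,300],[311,299]],8)[:,:2]; print(C.round(1).tolist(),C.mean(0).round(1))
im=cv2.imread("pics/w_il.png").astype(int)[150:318,200:350]
# warm (plastic) pixels: red minus blue
m=((im[...,2]-im[...,0])>8).astype(np.uint8)*255
m=cv2.morphologyEx(m,cv2.MORPH_OPEN,np.ones((3,3),np.uint8))
for c in cnts(m,500): print(*(r:=rect(info,c+[200,150],8)),cv2.boundingRect(c))
print(rel([r[0][0],r[0][1],3],r[2]-90))
E
```

```text
[[492.0, -280.8], [500.0, -339.7], [372.1, -293.0], [379.7, -354.0]] [ 435.9 -316.9]Traceback (most recent call last):
  File "<stdin>", line 9, in <module>
NameError: name 'r' is not defined
```

```bash
python3 - <<'E'
from h import *
print(rel([436,-317.2,3],-83.8))
E
```

```text
(array([-0.01, -0.01, -0.16]), array([-0.0536, -0.0012,  0.1578]))
```

Converted, 0.158 m is 0.1975, -0.001 m is -0.0013.

Call:
send_rows:
  targets: [0,0,0,-0.0375,-0.0013,0.0375,1,0,0,0,-0.0675,-0.0013,0.0875,1,0,0,0,-0.0675,-0.0013,0.1375,1,0,0,0,-0.0675,-0.0013,0.1625,1,0,0,0,-0.0675,-0.0013,0.1813,1,0,0,0,-0.0675,-0.0013,0.1938,1,0,0,0,-0.0675,-0.0013,0.1975,1,0,0,0,-0.0675,-0.0013,0.1975,1,0,0,0,-0.0675,-0.0013,0.1975,1,0,0,0,-0.0675,-0.0013,0.1975,1]

```text
time_s: 4.85
tool_pos: [436.6, -318.4, 3.8]
ee_rot: [0.001, 0.999, 0.053, 0.001]
ft_force: [-0.4, 0.0, 0.5]
finger_gap: 88.3
finger_force: 0.0
```

Call:
send_rows:
  targets: [0,0,0,0,0,0,-1,0,0,0,0,0,0,-1,0,0,0,0,0,0,-1,0,0,0,0,0,0,-1,0,0,0,0,0,0,-1,0,0,0,0,0,0,-1,0,0,0,0,0,0,-1]
  force: 15

```text
time_s: 5.55
tool_pos: [435.8, -317.8, 2.7]
ee_rot: [0.0, 0.999, 0.053, -0.0]
ft_force: [-0.6, -0.3, 1.7]
finger_gap: 59.5
finger_force: 15.0
```

Converted, -0.14 m is -0.175, -0.12 m is -0.15.

Call:
send_rows:
  targets: [0,0,0,0,0,-0.0125,-1,0,0,0,0,0,-0.05,-1,0,0,0,0,0,-0.1,-1,0,0,0,0,0,-0.15,-1,0,0,0,0,0,-0.175,-1,0,0,0,0,0,-0.175,-1]

```text
time_s: 6.15
tool_pos: [438.2, -319.6, 147.2]
ee_rot: [0.003, 0.999, 0.053, 0.003]
ft_force: [0.3, -0.1, -1.2]
finger_gap: 59.7
finger_force: 15.0
```

```bash
python3 - <<'E'
from h import *
print(rel([642.6,142.8,140],-88.1), arm.get_obs()['finger_gap'],arm.get_obs()['tool_pos'])
E
```

```text
(array([ 0.33, -0.36,  4.16]), array([ 0.2521, -0.4383,  0.0062])) 59.71012383162435 [ 438.1673537 -319.6282309  147.2221132]
```

Converted, -0.417 m is -0.5213, -0.382 m is -0.4775, 4.2 degrees is 0.0233.

Call:
send_rows:
  targets: [0,0,0.0028,0.025,-0.0438,0,-1,0,0,0.0056,0.0563,-0.0975,0,-1,0,0,0.0111,0.0875,-0.1525,0,-1,0,0,0.0167,0.1188,-0.2063,0,-1,0,0,0.0233,0.15,-0.26,0,-1,0,0,0.0233,0.1813,-0.315,0,-1,0,0,0.0233,0.2125,-0.3688,0,-1,0,0,0.0233,0.2438,-0.4225,0,-1,0,0,0.0233,0.275,-0.4775,0,-1,0,0,0.0233,0.3,-0.5213,0,-1]

```text
time_s: 7.15
tool_pos: [629.8, 124.8, 140.3]
ee_rot: [0.0, 1.0, 0.017, -0.001]
ft_force: [1.5, -0.6, -0.9]
finger_gap: 59.8
finger_force: 15.0
```

Call:
send_rows:
  targets: [0,0,0,0.01,-0.025,0,-1,0,0,0,0.01,-0.025,0,-1,0,0,0,0.01,-0.025,0,-1,0,0,0,0.01,-0.025,0,-1,0,0,0,0.01,-0.025,0,-1,0,0,0,0.01,-0.025,0,-1,0,0,0,0.01,-0.025,0,-1]

```text
time_s: 7.85
tool_pos: [637.7, 141.6, 142.9]
ee_rot: [-0.0, 1.0, 0.016, 0.0]
ft_force: [-0.5, -0.1, -0.3]
finger_gap: 60.0
finger_force: 15.0
```

```bash
python3 - <<'E'
from h import *
look("w_il2",130)
print(rel([642.6,142.8,80],-88.1), arm.get_obs()['finger_gap'],arm.get_obs()['tool_pos'])
E
```

```text
tcp [637.7 141.8 142.9]
[671.8 144. ] [47.  68.3] 91.8 (204, 133, 152, 99)
[707.7 145.4] [23.1 59.7] 91.8 (210, 77, 138, 55)
(array([-0.  , -0.02, -0.1 ]), array([ 0.0049, -0.0009,  0.0629])) 59.33365283211771 [637.74926912 141.78413453 142.8937185 ]
```

View pics/w_il2.png

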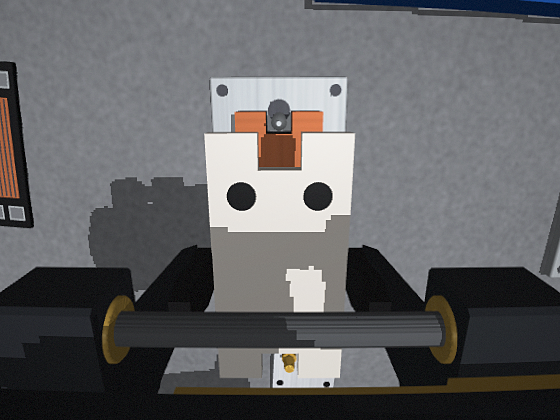

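The plate is held level with far corners at (205,133) and (354,133), above the post tip (279,124).

```bash
python3 - <<'E'
from h import *
info=eyes.camera_info("wrist"); C=rays(info,[[205,133],[354,133],[258,170],[301,169]],148.2)[:,:2]; print(C.round(1).tolist())
a=np.radians(1.9); u=np.array([np.cos(a),np.sin(a)]); p=arm.get_obs()['tool_pos'][:2]
print(((C-p)@u).round(1), ((C-p)@np.array([-u[1],u[0]])).round(1))
T=rays(info,[[279,124]],78)[0];print(T)
E
```

```text
[[696.0, 174.7], [697.9, 115.4], [681.7, 153.3], [682.6, 135.8]]
[59.3 59.2 44.3 44.7] [ 30.9 -28.4  10.1  -7.5]
[696.05268798 145.23601042  78.        ]
```

Converted, 0.091 m is 0.1138, 0.0055 m is 0.0069, -0.1 degrees is -0.0006.

Call:
send_rows:
  targets: [0,0,-0.0006,0.0069,-0.0013,0.0125,-1,0,0,-0.0006,0.0069,-0.0013,0.0375,-1,0,0,-0.0006,0.0069,-0.0013,0.0625,-1,0,0,-0.0006,0.0069,-0.0013,0.0688,-1,0,0,-0.0006,0.0069,-0.0013,0.0813,-1,0,0,-0.0006,0.0069,-0.0013,0.0938,-1,0,0,-0.0006,0.0069,-0.0013,0.1038,-1,0,0,-0.0006,0.0069,-0.0013,0.1113,-1,0,0,-0.0006,0.0069,-0.0013,0.1138,-1,0,0,-0.0006,0.0069,-0.0013,0.1138,-1]

```text
time_s: 8.9
tool_pos: [643.1, 143.6, 51.4]
ee_rot: [0.0, 1.0, 0.017, -0.0]
ft_force: [0.3, -0.1, -0.7]
finger_gap: 59.9
finger_force: 15.0
```

Converted, 0.002 m is 0.0025, 0.001 m is 0.0013.

Call:
send_rows:
  targets: [0,0,0,0,0,0.0013,-1,0,0,0,0,0,0.0025,-1,0,0,0,0,0,0.0025,-1,0,0,0,0,0,0.0025,-1,0,0,0,0,0,0.0025,-1]

```text
time_s: 9.4
tool_pos: [643.3, 143.7, 49.8]
ee_rot: [-0.0, 1.0, 0.017, 0.0]
ft_force: [-0.1, -0.4, -1.2]
finger_gap: 60.1
finger_force: 15.0
```

Converted, 0.0015 m is 0.0019, 0.001 m is 0.0013.

Call:
send_rows:
  targets: [0,0,0,0,0.0013,0.0006,-1,0,0,0,0,0.0013,0.0013,-1,0,0,0,0,0.0013,0.0019,-1,0,0,0,0,0.0013,0.0019,-1,0,0,0,0,0.0013,0.0019,-1]

```text
time_s: 9.9
tool_pos: [643.3, 142.5, 48.8]
ee_rot: [0.0, 1.0, 0.017, 0.0]
ft_force: [-2.9, -1.3, 5.9]
finger_gap: 59.9
finger_force: 15.0
```

Converted, -0.12 m is -0.15, -0.1 m is -0.125.

Call:
send_rows:
  targets: [0,0,0,0,0,0,0.0,0,0,0,0,0,0,0.4,0,0,0,0,0,0,0.7,0,0,0,0,0,0,0.7,0,0,0,0,0,-0.025,0.8,0,0,0,0,0,-0.075,0.8,0,0,0,0,0,-0.125,0.8,0,0,0,0,0,-0.15,1,0,0,0,0,0,-0.15,1,0,0,0,0,0,-0.15,1]

```text
time_s: 10.9
tool_pos: [643.1, 142.7, 167.7]
ee_rot: [-0.0, 1.0, 0.017, 0.0]
ft_force: [-0.3, 0.2, -0.3]
finger_gap: 88.3
finger_force: 0.0
```

```bash
python3 - <<'E'
from h import *
print(rel([495,113,160],-90.8),arm.get_obs()['tool_pos'])
E
```

```text
(array([-0.  , -0.01,  2.76]), array([-0.149 ,  0.0246,  0.0077])) [643.09727651 142.69793589 167.67522834]
```

Converted, -0.149 m is -0.1863, 0.01 m is 0.0125, 2.8 degrees is 0.0156.

Call:
send_rows:
  targets: [0,0,0.0156,-0.05,0.0125,0.01,1,0,0,0.0156,-0.1063,0.0313,0.01,1,0,0,0.0156,-0.1625,0.0313,0.01,1,0,0,0.0156,-0.1863,0.0313,0.01,1,0,0,0.0156,-0.1863,0.0313,0.01,1,0,0,0.0156,-0.1863,0.0313,0.01,1,0,0,0.0156,-0.1863,0.0313,0.01,1]

```text
time_s: 11.6
tool_pos: [496.1, 112.7, 159.5]
ee_rot: [0.0, 1.0, -0.007, -0.0]
ft_force: [0.5, -0.7, -1.0]
finger_gap: 88.1
finger_force: 0.0
```

```bash
python3 - <<'E'
from h import *
np.save("pics/w_el.npy",eyes.camera_info("wrist")); look("w_el",14)
im=cv2.imread("pics/w_el.png"); print(cv2.imwrite("pics/w_elc.png",cv2.resize(im[0:320,130:430],None,fx=1.8,fy=1.8)))
E
```

```text
tcp [496.3 112.7 159.7]
[ 451.5 -108.7] [50.9 80.7] 12.8 (494, 184, 57, 83)
[508.   91.4] [267.4 314.3] 89.1 (118, 0, 372, 311)
True
```

View pics/w_elc.png

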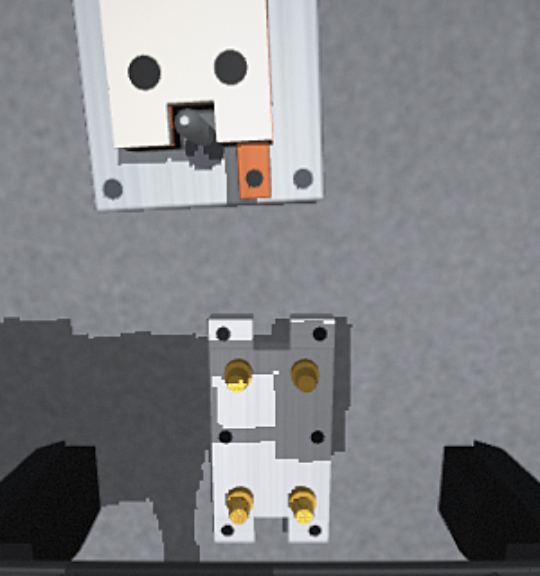

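insulator_long sits round its post, and endplate_long's top corners in the crop are (209,319), (335,319), (214,542), (328,542). endplate_short is also measured in this frame: (451.5, -108.7), 12.8°, 80.7×50.9.

```bash
python3 - <<'E'
from h import *
I=np.load("pics/w_el.npy",allow_pickle=True).item()
C=rays(I,np.array([[209,319],[335,319],[214,542],[328,542]])/1.8+[130,0],14)[:,:2]
a=[np.degrees(np.arctan2(*(C[i]-C[i+2])[::-1])).round(1) for i in(0,1)]
print(C.round(1).tolist(),C.mean(0).round(1),a)
print(rel([*C.mean(0),3.5],np.mean(a)-90))
E
```

```text
[[505.4, 142.1], [504.5, 82.5], [385.0, 144.6], [384.2, 84.2]] [444.8 113.3] [np.float64(-1.1), np.float64(-0.8)]
(array([0.  , 0.01, 0.1 ]), array([-5.150e-02,  1.000e-04,  1.562e-01]))
```

Converted, 0.156 m is 0.195, 0.153 m is 0.1913.

Call:
send_rows:
  targets: [0,0,0,-0.0375,0,0.0375,1,0,0,0,-0.0644,0,0.0875,1,0,0,0,-0.0644,0,0.1375,1,0,0,0,-0.0644,0,0.1625,1,0,0,0,-0.0644,0,0.1813,1,0,0,0,-0.0644,0,0.1913,1,0,0,0,-0.0644,0,0.195,1,0,0,0,-0.0644,0,0.195,1,0,0,0,-0.0644,0,0.195,1]

```text
time_s: 12.55
tool_pos: [444.8, 113.5, 4.9]
ee_rot: [-0.0, 1.0, -0.007, 0.001]
ft_force: [-0.5, 0.3, -0.3]
finger_gap: 88.2
finger_force: 0.0
```

Call:
send_rows:
  targets: [0,0,0,0,0,0,-1,0,0,0,0,0,0,-1,0,0,0,0,0,0,-1,0,0,0,0,0,0,-1,0,0,0,0,0,0,-1,0,0,0,0,0,0,-1,0,0,0,0,0,0,-1]
  force: 35

```text
time_s: 13.25
tool_pos: [443.9, 113.3, 4.5]
ee_rot: [0.0, 1.0, -0.007, 0.0]
ft_force: [-0.4, -1.0, 5.5]
finger_gap: 59.6
finger_force: 35.0
```

Converted, -0.14 m is -0.175, -0.12 m is -0.15.

Call:
send_rows:
  targets: [0,0,0,0,0,-0.0063,-1,0,0,0,0,0,-0.025,-1,0,0,0,0,0,-0.0625,-1,0,0,0,0,0,-0.1125,-1,0,0,0,0,0,-0.15,-1,0,0,0,0,0,-0.175,-1,0,0,0,0,0,-0.175,-1,0,0,0,0,0,-0.175,-1]

```text
time_s: 14.05
tool_pos: [443.1, 113.3, 143.4]
ee_rot: [-0.0, 1.0, -0.007, -0.0]
ft_force: [-0.4, -0.7, -3.3]
finger_gap: 59.1
finger_force: 35.0
```

```bash
python3 - <<'E'
from h import *
print(rel([642.6,142.8,140],-88.1),arm.get_obs()['finger_gap'],arm.get_obs()['tool_pos'])
E
```

```text
(array([-0.01,  0.03, -2.75]), array([ 0.199 , -0.0324,  0.0033])) 59.06393541455114 [443.13739917 113.33411844 143.39837124]
```

Converted, 0.198 m is 0.2475, -0.03 m is -0.0375, -2.75 degrees is -0.0153.

Call:
send_rows:
  targets: [0,0,-0.0056,0.025,-0.005,0,-1,0,0,-0.0111,0.0625,-0.0125,0,-1,0,0,-0.0153,0.1125,-0.025,0,-1,0,0,-0.0153,0.1625,-0.0375,0,-1,0,0,-0.0153,0.2063,-0.04,0,-1,0,0,-0.0153,0.2313,-0.04,0,-1,0,0,-0.0153,0.2475,-0.04,0,-1,0,0,-0.0153,0.2475,-0.04,0,-1,0,0,-0.0153,0.2475,-0.04,0,-1,0,0,-0.0153,0.2475,-0.04,0,-1]

```text
time_s: 15.05
tool_pos: [640.5, 142.3, 143.3]
ee_rot: [0.0, 1.0, 0.017, -0.001]
ft_force: [-1.1, 0.0, -2.9]
finger_gap: 59.6
finger_force: 35.0
```

```bash
python3 - <<'E'
from h import *
look("w_el2",153)
print(rel([641.9,142.8,58.5],-88.1),arm.get_obs()['finger_gap'],arm.get_obs()['tool_pos'])
E
```

```text
tcp [640.7 142.4 143.8]
[679.8 144.9] [43.6 60.3] 91.9 (202, 129, 157, 107)
[706.7 145.8] [24.9 51.2] 91.9 (211, 81, 138, 68)
(array([0.01, 0.08, 0.02]), array([ 0.0013, -0.0004,  0.0853])) 59.652981323881114 [640.74000462 142.39082114 143.75859114]
```

View pics/w_el2.png

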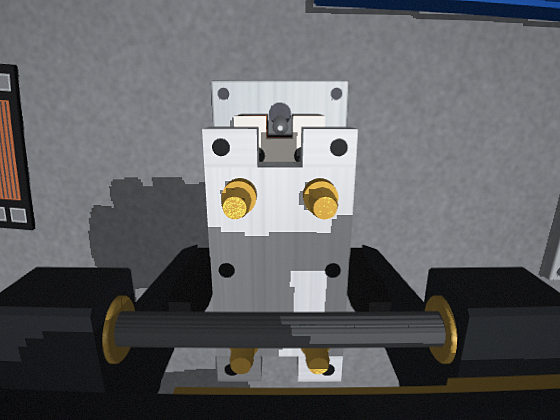

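The end plate is level with its notch (281,148) in line with the post tip (280,128).

Converted, 0.082 m is 0.1025, 0.08 m is 0.1.

Call:
send_rows:
  targets: [0,0,0,0.0016,0,0.0125,-1,0,0,0,0.0016,0,0.0375,-1,0,0,0,0.0016,0,0.0563,-1,0,0,0,0.0016,0,0.0688,-1,0,0,0,0.0016,0,0.0813,-1,0,0,0,0.0016,0,0.0925,-1,0,0,0,0.0016,0,0.1,-1,0,0,0,0.0016,0,0.1025,-1,0,0,0,0.0016,0,0.1025,-1,0,0,0,0.0016,0,0.1025,-1]

```text
time_s: 16.1
tool_pos: [644.0, 142.5, 62.7]
ee_rot: [-0.0, 1.0, 0.017, 0.001]
ft_force: [0.2, -0.3, -2.9]
finger_gap: 59.2
finger_force: 35.0
```

Converted, 0.002 m is 0.0025, 0.001 m is 0.0013.

Call:
send_rows:
  targets: [0,0,0,0,0,0.0013,-1,0,0,0,0,0,0.0019,-1,0,0,0,0,0,0.0025,-1,0,0,0,0,0,0.0025,-1]

```text
time_s: 16.5
tool_pos: [643.4, 142.5, 60.2]
ee_rot: [-0.0, 1.0, 0.017, -0.0]
ft_force: [-0.2, -0.2, -2.8]
finger_gap: 59.6
finger_force: 35.0
```

Converted, 0.002 m is 0.0025, -0.0015 m is -0.0019.

Call:
send_rows:
  targets: [0,0,0,-0.0019,0,0.0006,-1,0,0,0,-0.0019,0,0.0013,-1,0,0,0,-0.0019,0,0.0019,-1,0,0,0,-0.0019,0,0.0025,-1,0,0,0,-0.0019,0,0.0025,-1]

```text
time_s: 17.0
tool_pos: [641.8, 142.4, 58.5]
ee_rot: [0.0, 1.0, 0.017, -0.0]
ft_force: [-1.7, 0.6, 2.0]
finger_gap: 59.7
finger_force: 35.0
```

Converted, -0.1 m is -0.125, -0.06 m is -0.075.

Call:
send_rows:
  targets: [0,0,0,0,0,0,0.0,0,0,0,0,0,0,0.4,0,0,0,0,0,0,0.7,0,0,0,0,0,0,0.7,0,0,0,0,0,-0.025,0.8,0,0,0,0,0,-0.075,0.8,0,0,0,0,0,-0.125,0.8,0,0,0,0,0,-0.125,1,0,0,0,0,0,-0.125,1]

```text
time_s: 17.9
tool_pos: [643.2, 142.7, 160.0]
ee_rot: [-0.0, 1.0, 0.017, 0.002]
ft_force: [-0.2, 1.0, -2.1]
finger_gap: 88.1
finger_force: 0.0
```

```bash
python3 - <<'E'
from h import *
print(rel([475,345,160],-101.4),arm.get_obs()['tool_pos'])
E
```

```text
(array([-0.06, -0.21, 13.31]), array([-0.1614, -0.2078, -0.0005])) [643.19123685 142.66948642 159.99194418]
```

Converted, -0.208 m is -0.26, -0.178 m is -0.2225, 13.3 degrees is 0.0739.

Call:
send_rows:
  targets: [0,0,0.0222,-0.0313,-0.0413,0,1,0,0,0.0556,-0.0688,-0.0875,0,1,0,0,0.0739,-0.1038,-0.1338,0,1,0,0,0.0739,-0.1375,-0.1775,0,1,0,0,0.0739,-0.1725,-0.2225,0,1,0,0,0.0739,-0.2013,-0.26,0,1,0,0,0.0739,-0.2013,-0.26,0,1,0,0,0.0739,-0.2013,-0.26,0,1,0,0,0.0739,-0.2013,-0.26,0,1]

```text
time_s: 18.8
tool_pos: [474.0, 344.0, 156.9]
ee_rot: [0.001, 0.995, -0.099, -0.001]
ft_force: [-0.2, 0.6, 0.2]
finger_gap: 87.9
finger_force: 0.0
```

```bash
python3 - <<'E'
from h import *
np.save("pics/w_is.npy",eyes.camera_info("wrist")); look("w_is",8)
im=cv2.imread("pics/w_is.png"); cv2.imwrite("pics/w_isc.png",cv2.resize(im[120:320,150:520],None,fx=2,fy=2))
E
```

```text
tcp [474.4 343.8 157.2]
[484. 356.] [263.5 461.2] 78.5 (6, 11, 515, 300)
[575.7 160.9] [37.1 62.3] 90.5 (443, 0, 80, 50)
```

View pics/w_isc.png

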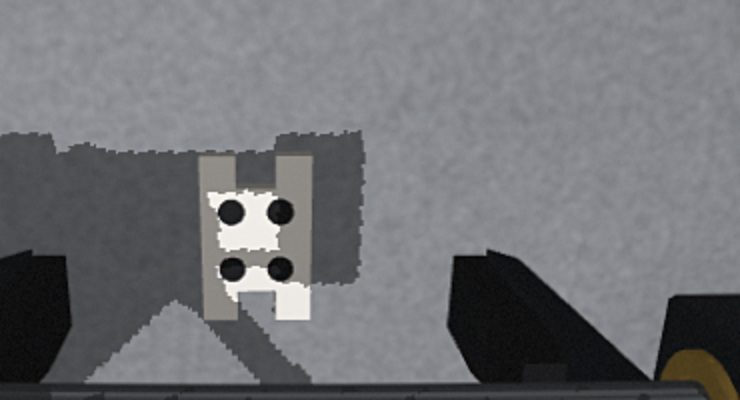

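insulator_short: crop corners (199,155), (312,155), (204,320), (310,320).

```bash
python3 - <<'E'
from h import *
I=np.load("pics/w_is.npy",allow_pickle=True).item()
C=rays(I,np.array([[199,156],[312,156],[204,320],[310,320]])/2+[150,120],8)[:,:2]
a=[np.degrees(np.arctan2(*(C[i]-C[i+2])[::-1])).round(1) for i in(0,1)]
print(C.round(1).tolist(),C.mean(0).round(1),a,np.linalg.norm(C[0]-C[1]),np.linalg.norm(C[0]-C[2]))
print(rel([*C.mean(0),3],np.mean(a)-90))
E
```

```text
[[468.7, 372.5], [458.9, 323.9], [389.9, 388.0], [380.0, 338.9]] [424.4 355.8] [np.float64(-11.1), np.float64(-10.8)] 49.542969949715925 80.34371834680535
(array([ 0.07,  0.05, -0.51]), array([-0.0513, -0.002 ,  0.1542]))
```

Converted, 0.154 m is 0.1925, 0.07 m is 0.0875, -0.5 degrees is -0.0028.

Call:
send_rows:
  targets: [0,0,-0.0028,-0.0375,-0.0025,0.0375,1,0,0,-0.0028,-0.0638,-0.0025,0.0875,1,0,0,-0.0028,-0.0638,-0.0025,0.1375,1,0,0,-0.0028,-0.0638,-0.0025,0.1625,1,0,0,-0.0028,-0.0638,-0.0025,0.1775,1,0,0,-0.0028,-0.0638,-0.0025,0.1875,1,0,0,-0.0028,-0.0638,-0.0025,0.1925,1,0,0,-0.0028,-0.0638,-0.0025,0.1925,1,0,0,-0.0028,-0.0638,-0.0025,0.1925,1]

```text
time_s: 19.75
tool_pos: [425.5, 357.5, 5.2]
ee_rot: [-0.001, 0.995, -0.095, 0.001]
ft_force: [0.1, 0.4, -0.2]
finger_gap: 88.1
finger_force: 0.0
```

```bash
python3 - <<'E'
from h import *
print(rel([424.4,355.8,3],-101),arm.get_obs()['tool_pos'])
E
```

```text
(array([-0.09, -0.08,  0.09]), array([-0.0008,  0.0019,  0.0022])) [425.54386913 357.51587337   5.24049478]
```

Converted, 0.002 m is 0.0025, -0.001 m is -0.0013.

Call:
send_rows:
  targets: [0,0,0,-0.0013,0.0013,0.0025,1,0,0,0,-0.0013,0.0013,0.0025,1,0,0,0,-0.0013,0.0013,0.0025,-1,0,0,0,-0.0013,0.0013,0.0025,-1,0,0,0,-0.0013,0.0013,0.0025,-1,0,0,0,-0.0013,0.0013,0.0025,-1,0,0,0,-0.0013,0.0013,0.0025,-1,0,0,0,-0.0013,0.0013,0.0025,-1,0,0,0,-0.0013,0.0013,0.0025,-1,0,0,0,-0.0013,0.0013,0.0025,-1]
  force: 15

```text
time_s: 20.75
tool_pos: [423.3, 356.2, 2.1]
ee_rot: [0.0, 0.995, -0.095, -0.0]
ft_force: [0.3, -0.4, 0.7]
finger_gap: 49.4
finger_force: 15.0
```

Converted, -0.14 m is -0.175, -0.12 m is -0.15.

Call:
send_rows:
  targets: [0,0,0,0,0,-0.0125,-1,0,0,0,0,0,-0.05,-1,0,0,0,0,0,-0.1,-1,0,0,0,0,0,-0.15,-1,0,0,0,0,0,-0.175,-1,0,0,0,0,0,-0.175,-1,0,0,0,0,0,-0.175,-1,0,0,0,0,0,-0.175,-1]

```text
time_s: 21.55
tool_pos: [422.1, 355.3, 140.2]
ee_rot: [0.001, 0.995, -0.095, -0.001]
ft_force: [-0.9, -0.0, -1.8]
finger_gap: 49.5
finger_force: 15.0
```

```bash
python3 - <<'E'
from h import *
print(rel([629.4,-154.4,140],-89.5),arm.get_obs()['finger_gap'],arm.get_obs()['tool_pos'])
E
```

```text
(array([  0.13,   0.14, -11.39]), array([0.2999, 0.4613, 0.0007])) 49.5277380386111 [422.09217378 355.27299473 140.24659112]
```

Converted, 0.4 m is 0.5, 0.357 m is 0.4463, -11.4 degrees is -0.0633.

Call:
send_rows:
  targets: [0,0,-0.0167,0.025,0.0375,0,-1,0,0,-0.0333,0.0563,0.0875,0,-1,0,0,-0.05,0.0875,0.135,0,-1,0,0,-0.0633,0.1213,0.1875,0,-1,0,0,-0.0633,0.155,0.24,0,-1,0,0,-0.0633,0.1888,0.2913,0,-1,0,0,-0.0633,0.2225,0.3425,0,-1,0,0,-0.0633,0.2563,0.395,0,-1,0,0,-0.0633,0.29,0.4463,0,-1,0,0,-0.0633,0.325,0.5,0,-1]

```text
time_s: 22.55
tool_pos: [601.5, -86.2, 139.5]
ee_rot: [-0.0, 1.0, 0.004, -0.002]
ft_force: [-0.2, 0.3, -1.2]
finger_gap: 49.7
finger_force: 15.0
```

```bash
python3 - <<'E'
from h import *
print(rel([628.3,-154.4,140],-89.5),arm.get_obs()['finger_gap'],arm.get_obs()['tool_pos'])
E
```

```text
(array([-0.06,  0.23, -0.  ]), array([ 0.0262,  0.0684, -0.0007])) 49.68484096759265 [601.45828731 -86.23737863 139.49833834]
```

Converted, 0.062 m is 0.0775, 0.026 m is 0.0325.

Call:
send_rows:
  targets: [0,0,0,0.025,0.0438,0,-1,0,0,0,0.0325,0.0725,0,-1,0,0,0,0.0325,0.0775,0,-1,0,0,0,0.0325,0.0775,0,-1,0,0,0,0.0325,0.0775,0,-1,0,0,0,0.0325,0.0775,0,-1]

```text
time_s: 23.15
tool_pos: [628.4, -144.7, 141.5]
ee_rot: [-0.0, 1.0, 0.005, -0.001]
ft_force: [-0.5, 0.2, -0.3]
finger_gap: 49.8
finger_force: 15.0
```

```bash
python3 - <<'E'
from h import *
np.save("pics/w_is2.npy",eyes.camera_info("wrist")); look("w_is2",146)
im=cv2.imread("pics/w_is2.png"); cv2.imwrite("pics/w_is2c.png",cv2.resize(im[60:320,150:430],None,fx=2.2,fy=2.2))
print(rel([628.3,-154.4,48.2],-89.5),arm.get_obs()['tool_pos'])
E
```

```text
tcp [ 628.6 -144.8  141.9]
[ 670.8 -142.7] [130.2 269.6] 90.6 (0, 0, 560, 312)
(array([-0.02,  0.04,  0.1 ]), array([-0.0003,  0.0096,  0.0936])) [ 628.59399833 -144.81739826  141.8527831 ]
```

View pics/w_is2c.png

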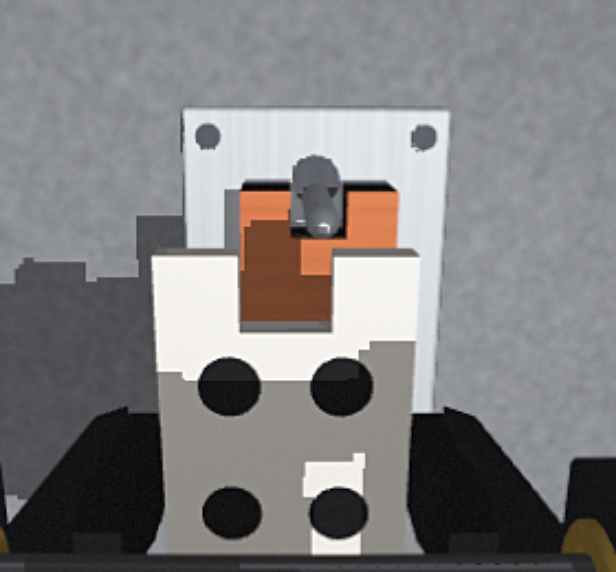

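The plate is held level 10 mm left of the posts; far corners at crop (152,256) and (419,256), post tip at (322,229).

```bash
python3 - <<'E'
from h import *
I=np.load("pics/w_is2.npy",allow_pickle=True).item()
f=lambda p:np.array(p)/2.2+[150,60]
print(rays(I,f([[152,256],[419,256]]),147.8).round(1),rays(I,f([[322,229]]),78).round(1))
E
```

```text
[[ 669.9 -118.3  147.8]
 [ 670.5 -167.9  147.8]] [[ 663.  -153.3   78. ]]
```

Converted, 0.052 m is 0.065, 0.01 m is 0.0125.

Call:
send_rows:
  targets: [0,0,0,-0.0006,0.0063,0,-1,0,0,0,-0.0006,0.0125,0.0125,-1,0,0,0,-0.0006,0.0125,0.0375,-1,0,0,0,-0.0006,0.0125,0.0563,-1,0,0,0,-0.0006,0.0125,0.065,-1,0,0,0,-0.0006,0.0125,0.065,-1,0,0,0,-0.0006,0.0125,0.065,-1,0,0,0,-0.0006,0.0125,0.065,-1]

```text
time_s: 24.0
tool_pos: [629.5, -156.5, 91.1]
ee_rot: [0.0, 1.0, 0.004, 0.001]
ft_force: [0.2, -0.4, -0.6]
finger_gap: 50.2
finger_force: 15.0
```

```bash
python3 - <<'E'
from h import *
print(rel([628,-154.9,50.5],-89.5),arm.get_obs()['tool_pos'])
E
```

```text
(array([ 0.03, -0.09,  0.01]), array([-0.0015, -0.0016,  0.0406])) [ 629.47801925 -156.49273699   91.07862428]
```

Converted, 0.039 m is 0.0488, 0.03 m is 0.0375.

Call:
send_rows:
  targets: [0,0,0,-0.0013,-0.0013,0.0063,-1,0,0,0,-0.0013,-0.0013,0.0163,-1,0,0,0,-0.0013,-0.0013,0.0275,-1,0,0,0,-0.0013,-0.0013,0.0375,-1,0,0,0,-0.0013,-0.0013,0.045,-1,0,0,0,-0.0013,-0.0013,0.0488,-1,0,0,0,-0.0013,-0.0013,0.0488,-1,0,0,0,-0.0013,-0.0013,0.0488,-1]

```text
time_s: 24.8
tool_pos: [627.9, -155.4, 51.2]
ee_rot: [0.0, 1.0, 0.004, 0.0]
ft_force: [0.3, -0.1, -0.3]
finger_gap: 49.7
finger_force: 15.0
```

Converted, 0.001 m is 0.0013.

Call:
send_rows:
  targets: [0,0,0,0,0,0.0013,-1,0,0,0,0,0,0.0013,-1,0,0,0,0,0,0.0013,-1]

```text
time_s: 25.1
tool_pos: [627.9, -155.4, 50.4]
ee_rot: [0.0, 1.0, 0.004, 0.0]
ft_force: [0.6, 0.1, 0.0]
finger_gap: 49.8
finger_force: 15.0
```

Converted, 0.0022 m is 0.0028, 0.002 m is 0.0025.

Call:
send_rows:
  targets: [0,0,0,0,0,0.0009,-1,0,0,0,0,0,0.0016,-1,0,0,0,0,0,0.0025,-1,0,0,0,0,0,0.0028,-1,0,0,0,0,0,0.0028,-1]

```text
time_s: 25.6
tool_pos: [627.7, -155.3, 48.1]
ee_rot: [0.0, 1.0, 0.004, -0.0]
ft_force: [-1.5, 0.3, 1.0]
finger_gap: 49.6
finger_force: 15.0
```

Converted, -0.11 m is -0.1375, -0.1 m is -0.125.

Call:
send_rows:
  targets: [0,0,0,0,0,0.0005,-1,0,0,0,0,0,0.0005,-1,0,0,0,0,0,0,0.0,0,0,0,0,0,0,0.4,0,0,0,0,0,0,0.7,0,0,0,0,0,0,0.7,0,0,0,0,0,-0.025,0.8,0,0,0,0,0,-0.075,0.8,0,0,0,0,0,-0.125,0.8,0,0,0,0,0,-0.1375,1]

```text
time_s: 26.6
tool_pos: [631.0, -156.2, 163.5]
ee_rot: [0.001, 1.0, 0.004, 0.004]
ft_force: [0.4, 0.6, 0.4]
finger_gap: 85.3
finger_force: 0.0
```

```bash
python3 - <<'E'
from h import *
print(rel([499,-98,160],-77.2),arm.get_obs()['tool_pos'])
E
```

```text
(array([  0.2 ,  -0.48, -12.29]), array([-0.1315, -0.0594,  0.0023])) [ 630.98893436 -156.23166604  163.54783035]
```

Converted, -0.13 m is -0.1625, -0.11 m is -0.1375, -12.3 degrees is -0.0683.

Call:
send_rows:
  targets: [0,0,-0.0222,-0.0375,-0.0175,0,1,0,0,-0.0444,-0.0875,-0.04,0,1,0,0,-0.0683,-0.1375,-0.0625,0,1,0,0,-0.0683,-0.1625,-0.0738,0,1,0,0,-0.0683,-0.1625,-0.0738,0,1,0,0,-0.0683,-0.1625,-0.0738,0,1,0,0,-0.0683,-0.1625,-0.0738,0,1]

```text
time_s: 27.3
tool_pos: [498.4, -97.9, 158.1]
ee_rot: [0.0, 0.994, 0.111, 0.001]
ft_force: [-0.3, 0.4, -0.3]
finger_gap: 88.3
finger_force: 0.0
```

```bash
python3 - <<'E'
from h import *
np.save("pics/w_es.npy",eyes.camera_info("wrist")); look("w_es",14)
im=cv2.imread("pics/w_es.png"); cv2.imwrite("pics/w_esc.png",cv2.resize(im[0:320,130:430],None,fx=1.8,fy=1.8))
E
```

```text
tcp [498.5 -98.  158. ]
[ 514.5 -111.6] [267.6 490.6] 103.4 (28, 0, 532, 311)
[ 609.  -131.5] [49.9 88. ] 0.3 (311, 0, 63, 127)
```

View pics/w_esc.png

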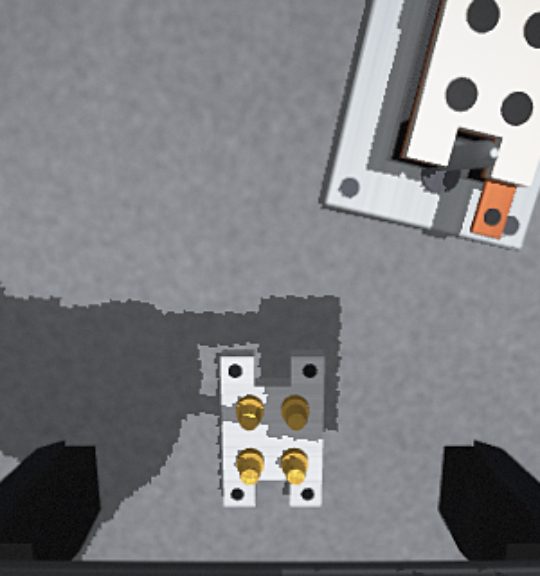

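insulator_short is on its post. endplate_short: top corners at crop (220,358), (325,358), (224,507), (322,507).

```bash
python3 - <<'E'
from h import *
I=np.load("pics/w_es.npy",allow_pickle=True).item()
C=rays(I,np.array([[220,358],[325,358],[224,507],[322,507]])/1.8+[130,0],14)[:,:2]
a=[np.degrees(np.arctan2(*(C[i]-C[i+2])[::-1])).round(1) for i in(0,1)]
print(C.mean(0).round(1),a,np.linalg.norm(C[0]-C[1]),np.linalg.norm(C[0]-C[2]))
print(rel([*C.mean(0),3.5],np.mean(a)-90))
E
```

```text
[ 450.4 -109.3] [np.float64(13.0), np.float64(13.2)] 50.355754420838 79.88493454742144
(array([ 0.03, -0.04, -0.31]), array([-0.0495,  0.0003,  0.1545]))
```

Converted, 0.154 m is 0.1925, -0.03 m is -0.0375, -0.3 degrees is -0.0017.

Call:
send_rows:
  targets: [0,0,-0.0017,-0.0375,0,0.0375,1,0,0,-0.0017,-0.0625,0,0.0875,1,0,0,-0.0017,-0.0625,0,0.1375,1,0,0,-0.0017,-0.0625,0,0.1625,1,0,0,-0.0017,-0.0625,0,0.1775,1,0,0,-0.0017,-0.0625,0,0.1875,1,0,0,-0.0017,-0.0625,0,0.1925,1,0,0,-0.0017,-0.0625,0,0.1925,1,0,0,-0.0017,-0.0625,0,0.1925,1]

```text
time_s: 28.25
tool_pos: [449.6, -108.8, 4.9]
ee_rot: [0.0, 0.993, 0.114, 0.001]
ft_force: [-1.2, 0.2, -0.3]
finger_gap: 88.0
finger_force: 0.0
```

Call:
send_rows:
  targets: [0,0,0,0,0,0,-1,0,0,0,0,0,0,-1,0,0,0,0,0,0,-1,0,0,0,0,0,0,-1,0,0,0,0,0,0,-1,0,0,0,0,0,0,-1,0,0,0,0,0,0,-1,0,0,0,0,0,0,-1]
  force: 30

```text
time_s: 29.05
tool_pos: [448.6, -108.7, 4.1]
ee_rot: [0.0, 0.993, 0.114, 0.0]
ft_force: [0.6, -1.4, 2.3]
finger_gap: 49.8
finger_force: 30.0
```

Converted, -0.14 m is -0.175, -0.12 m is -0.15.

Call:
send_rows:
  targets: [0,0,0,0,0,-0.0063,-1,0,0,0,0,0,-0.025,-1,0,0,0,0,0,-0.0625,-1,0,0,0,0,0,-0.1125,-1,0,0,0,0,0,-0.15,-1,0,0,0,0,0,-0.175,-1,0,0,0,0,0,-0.175,-1,0,0,0,0,0,-0.175,-1]

```text
time_s: 29.85
tool_pos: [448.0, -108.3, 143.5]
ee_rot: [-0.0, 0.993, 0.114, -0.0]
ft_force: [-0.8, -0.3, -1.1]
finger_gap: 49.5
finger_force: 30.0
```

```bash
python3 - <<'E'
from h import *
print(rel([629.4,-154.4,140],-89.5),arm.get_obs()['finger_gap'],arm.get_obs()['tool_pos'])
E
```

```text
(array([-1.000e-02,  1.000e-02,  1.261e+01]), array([0.1662, 0.086 , 0.0035])) 49.464701410034024 [ 448.01830397 -108.32493966  143.50321031]
```

Converted, 0.1645 m is 0.2056, 0.0855 m is 0.1069, 12.6 degrees is 0.07.

Call:
send_rows:
  targets: [0,0,0.0167,0.025,0.0125,0,-1,0,0,0.0333,0.0625,0.0325,0,-1,0,0,0.05,0.1063,0.055,0,-1,0,0,0.07,0.15,0.0775,0,-1,0,0,0.07,0.1813,0.095,0,-1,0,0,0.07,0.2,0.1063,0,-1,0,0,0.07,0.2056,0.1069,0,-1,0,0,0.07,0.2056,0.1069,0,-1,0,0,0.07,0.2056,0.1069,0,-1,0,0,0.07,0.2056,0.1069,0,-1]

```text
time_s: 30.85
tool_pos: [626.6, -154.0, 143.3]
ee_rot: [-0.0, 1.0, 0.004, -0.001]
ft_force: [0.8, 0.6, -1.8]
finger_gap: 49.5
finger_force: 30.0
```

```bash
python3 - <<'E'
from h import *
look("w_es2",153.5)
print(rel([627.7,-154.4,95],-89.5),arm.get_obs()['tool_pos'])
E
```

```text
tcp [ 626.9 -154.1  143.7]
[ 670.3 -152. ] [124.6 258.7] 90.6 (0, 0, 560, 308)
(array([-0.02,  0.05,  0.01]), array([0.0008, 0.0003, 0.0487])) [ 626.90412685 -154.1270125   143.68021328]
```

Call:
send_rows:
  targets: [0,0,0,0.0013,0,0.0125,-1,0,0,0,0.0013,0,0.0375,-1,0,0,0,0.0013,0,0.0538,-1,0,0,0,0.0013,0,0.0613,-1,0,0,0,0.0013,0,0.0613,-1,0,0,0,0.0013,0,0.0613,-1,0,0,0,0.0013,0,0.0613,-1]

```text
time_s: 31.6
tool_pos: [629.8, -154.7, 95.9]
ee_rot: [0.0, 1.0, 0.004, 0.001]
ft_force: [-0.3, -0.1, -2.9]
finger_gap: 49.8
finger_force: 30.0
```

```bash
python3 - <<'E'
from h import *
print(rel([627.7,-154.4,61],-89.5),arm.get_obs()['tool_pos'])
E
```

```text
(array([ 0.02, -0.09,  0.01]), array([-0.0021, -0.0003,  0.0349])) [ 629.76490285 -154.70368745   95.86975445]
```

Converted, 0.034 m is 0.0425, 0.02 m is 0.025.

Call:
send_rows:
  targets: [0,0,0,-0.0025,0,0.0038,-1,0,0,0,-0.0025,0,0.0138,-1,0,0,0,-0.0025,0,0.025,-1,0,0,0,-0.0025,0,0.035,-1,0,0,0,-0.0025,0,0.0413,-1,0,0,0,-0.0025,0,0.0425,-1,0,0,0,-0.0025,0,0.0425,-1,0,0,0,-0.0025,0,0.0425,-1]

```text
time_s: 32.4
tool_pos: [627.3, -154.6, 61.2]
ee_rot: [0.0, 1.0, 0.004, 0.0]
ft_force: [1.3, 0.4, -1.7]
finger_gap: 49.6
finger_force: 30.0
```

Converted, 0.0015 m is 0.0019, 0.001 m is 0.0013.

Call:
send_rows:
  targets: [0,0,0,0,0,0.0013,-1,0,0,0,0,0,0.0019,-1,0,0,0,0,0,0.0019,-1]

```text
time_s: 32.7
tool_pos: [627.1, -154.5, 59.6]
ee_rot: [0.0, 1.0, 0.004, 0.0]
ft_force: [-0.2, -0.1, -1.6]
finger_gap: 49.8
finger_force: 30.0
```

Contact is expected at about 58.1.

Converted, 0.0018 m is 0.0023, 0.0015 m is 0.0019.

Call:
send_rows:
  targets: [0,0,0,0,0,0.0006,-1,0,0,0,0,0,0.0013,-1,0,0,0,0,0,0.0019,-1,0,0,0,0,0,0.0023,-1,0,0,0,0,0,0.0023,-1]

```text
time_s: 33.2
tool_pos: [627.0, -154.5, 58.1]
ee_rot: [0.0, 1.0, 0.004, -0.0]
ft_force: [-1.0, 1.2, 2.8]
finger_gap: 49.9
finger_force: 30.0
```

Contact made. Release, rise and move back for the final look.

Converted, -0.14 m is -0.175, -0.13 m is -0.1625.

Call:
send_rows:
  targets: [0,0,0,0,0,0,0.0,0,0,0,0,0,0,0.4,0,0,0,0,0,0,0.7,0,0,0,0,0,0,0.7,0,0,0,0,0,-0.025,0.8,0,0,0,0,0,-0.075,0.8,0,0,0,0,0,-0.125,0.8,0,0,0,0,0,-0.1625,1,0,0,0,0,0,-0.175,1,0,0,0,0,0,-0.175,1]

```text
time_s: 34.2
tool_pos: [628.2, -154.9, 199.5]
ee_rot: [0.001, 1.0, 0.004, 0.002]
ft_force: [0.8, 1.1, -0.1]
finger_gap: 88.0
finger_force: 0.0
```

Converted, 0.18 m is 0.225, 0.15 m is 0.1875.

Call:
send_rows:
  targets: [0,0,0,0.025,0.0625,0,1,0,0,0,0.05,0.125,0,1,0,0,0,0.05,0.1875,-0.025,1,0,0,0,0.05,0.225,-0.05,1,0,0,0,0.05,0.225,-0.05,1,0,0,0,0.05,0.225,-0.05,1,0,0,0,0.05,0.225,-0.05,1]

```text
time_s: 34.9
tool_pos: [667.5, -332.5, 234.4]
ee_rot: [-0.001, 1.0, 0.005, -0.002]
ft_force: [-0.8, -0.6, 0.2]
finger_gap: 88.0
finger_force: 0.0
```

```bash
python3 - <<'E'
from h import *
w=eyes.camera("wrist")[:320,:,::-1]; t=eyes.camera("top")[:,:,::-1]; s=eyes.camera("scene")[:,:,::-1]
r=lambda a,f:cv2.resize(a,None,fx=f,fy=f,interpolation=cv2.INTER_CUBIC)
a=cv2.resize(s[180:310,190:340],(400,346)); b=cv2.resize(t[100:250,110:430],(400,188)); 
c=np.zeros((600,400,3),np.uint8); c[:346]=a; c[350:538]=b
d=np.zeros((600,400,3),np.uint8); d[:346]=cv2.resize(w[100:320,0:254],(400,346))
cv2.imwrite("pics/final.png",np.hstack([c,d]))
E
```

```text
(no output)
```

View pics/final.png

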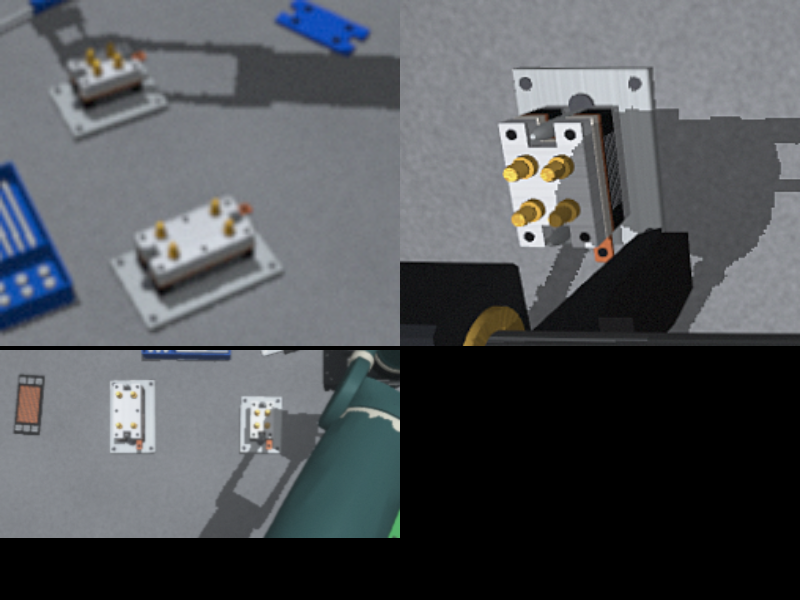

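Both stacks are closed flat with fittings up: short at (107,75) and (550,180), long at (195,235) in the composite. Bystanders are untouched.

```bash
python3 -c "
from plant import arm
print(arm.sign_off())"
```

```text
the job is handed in; nothing more can be done
None
```

Both stacks are closed, each with its own insulating plate and then its own end plate over the guide posts, fittings up. I handed the job in at about 35 s of robot time; the sign-off returned no verdict.

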